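Exchange the specimen carrier in a four-way sample changer

ROBOT

A 7-joint arm with a two-finger parallel gripper is mounted at the origin on a cart in front of the work surface, level with it; the furniture and walls round the work are solid. World frame = base frame: x ahead of the robot, y to its left, z up, the work surface at z = 0. Lengths are in m, angles in rad, forces in N, time in s.
With the tool pointing down it reaches from about 0.425 to 0.925 m from the base axis. Payload 6.8 kg.
Tool frame: the origin (TCP) lies midway between the tips of the shut fingers; the grasp point (between the pads) lies 19 mm behind it (arm.tcp_to_grasp is the distance from the TCP to the grasp point, in m); z points along the fingers, y is the direction in which the jaws open and shut (so a half turn about z gives the same grasp; the last joint's range is limited). The gripper opens to 88 mm and grips with 3 to 60 N. Pads are 20 mm wide; open, the fingers measure 115 mm over their backs; the gripper's body (75 mm by 178 mm) begins 61 mm behind the grasp point.
Start: joints at [1.139, 0.477, 0.022, 1.555, -0.011, 1.109, -0.083], TCP at [0.215, -0.64, 0.223] pointing down, gripper open.
Joint ranges: [-2.96, 2.96], [-0.34, 2.1], [-1.41, 1.46], [0.24, 2.44], [-1.37, 4.51], [0.17, 1.92], [-2.96, 2.96]. Speed limits (rad/s): [2.39, 2.39, 3.14, 3.14, 3.14, 3.14, 3.14].

INTERFACE

Orientations are given as a rotation vector (axis times angle).
In Python, from rig import arm gives the robot as it stands.
- The arm moves only by the tool send_rows, never from a script. Its argument "series" is a list that holds one entry, the list of rows, each a list of 7 numbers: the finger opening in cm, from 0 to 8.78, then the shift along the world's x, y, z in cm, then the turn, a rotation vector about the world's x, y, z in degrees. In form: [[[claw, dx, dy, dz, rx, ry, rz], ...]]. A call has 1 to 20 rows; each row shifts and turns the commanded pose from where the row before left it; what a row does not reach is not made up. A row lasts 1/12 s, in which the tool goes at most 41.7 mm and 7.16 degrees, less where a joint would pass 70% of its speed; a pose out of reach is approached as far as the arm can. A call is refused whole if a number of a shift passes 4.17 or a number of a turn 7.16, either way. A call with a gripper value outside its range is refused whole. The fingers move at their own pace and stop on an object; "newtons" is the grip in N (left out, the last holds). Time passes only in rows, so rows that do not move let the fingers close. It gives the time, the measured TCP pose, the force and the opening at its end, in the units of the state.
- arm.get_state(): the state, without advancing time (a new reading comes with each control period).
- arm.capture(name): name is "scene" or "side" or "wrist"; returns the picture (384x512x3 uint8, blue, green, red); there is no depth.
- arm.camera_model(name): a dict with "camera_matrix" (3x3 intrinsics, pixels), "k1" (the pictures are not rectified: a ray, as slopes to the right and down, at radius r is drawn at 1 + k1 r^2 times it, then the intrinsics apply), "origin" and "rotation" of the camera in the world; the wrist camera has in their place "tool_from_camera" (4x4, takes a point from camera to tool coordinates, whose origin is the TCP and whose axes are the flange's). Camera axes: x right, y up, looking along -z (the intrinsics and any distortion apply to the point x, -y, -z); pixel columns grow to the right and rows downward; lengths in m; the calibration is good to about 2 mm. A picture is of the moment at which its call begins: read the wrist's pose just before it. camera_model takes no time and is no camera call.
- arm.finish_job(): hands the job in, once; it reports no verdict.
Trained networks look in the newest picture that a camera, given by its name, has taken for a name from the list of things; names that differ only in an ending like _2 or _b are one class to them, and where a whole thing is asked for, a point or a joint stands for the part that bears it (a point fixed in the world has none). Each returns a list of dicts, best first, with "confidence" (0 to 1); they miss things now and then, are a little off and sometimes report something else, mostly with a low value. They report only what shows in the picture. A call takes as long as a camera call. They do not tell look-alikes from the thing itself.
- arm.regions_of(name, camera): "pixels" (384x512 bool, what is visible of it) and "box" ([left, top, width, height] in pixels, round what is visible of it).
The state is a dict: "time": time; "joint_positions": joint angles; "qd": joint speeds; "joint_efforts": joint torques, N m; "ee_pos": TCP position; "tcp_rot": TCP orientation; "ft_force": force on the tool from outside, world axes, zero at the start; "wrist_torque": the same for the moment, N m; "width": finger opening in m.
Only numpy, scipy, OpenCV 4.12 (cv2) and the standard library are available. Lean on these libraries where they do the work, as an engineer would, in place of code of your own. Each camera call takes 0.05 s, during which the arm holds its last target.

TASK

In the cross-shaped sample changer, change the carrier in the back bay: first slide the fin carrier straight across the crossing and fully into the empty front bay, then slide the pin carrier from its side bay over the crossing into the back bay. The screw-set spring stop there has to be found by feel: press the pin carrier against it with about 10 N (20 N at most) for half a second, then let go of it there. Slide the carriers gently and never lift them out; leave the mushroom carrier and the small parts round the tray alone.

Things in the scene. Friction and masses are not known exactly. Their poses are not given: they have to be found in the camera images.
- tray: Fixed cross-shaped aluminium sample changer with four channels, at any place and yaw. Origin: underside, centre of the crossing; +x runs along the channel to the back bay (spring stop), -x to the front bay, +y and -y to the side bays, z up. Its floor is 6 mm above the worktop. Inner faces of the end walls: front x = -87 mm, sides y = +/-87 mm.
- crossing (a point): Centre of the crossing, on the tray floor, axes as the tray's. Channels are 54 mm wide inside, walls 8 mm thick, for plates 50 mm wide. Steel lips cover 6.5 mm of each channel edge at 18.5 to 21.5 mm above the worktop (nothing of the channels is higher); the crossing has no lips. To turn the corner a carrier must be centred here within 2 mm.
- front_bay (a point): Where the centre of a carrier's underside is when it is fully in the front bay, touching the end wall: x = -62 mm of the tray frame, on the floor; from x = -54 mm on it counts as fully in. Axes as the tray's.
- back_bay (a point): Middle of the stretch of the back bay, on the tray floor, in which the pin carrier's centre meets the spring stop: this point is x = 68 mm of the tray frame, the stop is met anywhere from x = 58 to 78 mm, by a setting that is not measured. Axes as the tray's.
- stop: Grey block 24 x 70 x 46 mm (x, y, z) at the tray's back end. Origin: underside, centre of its front face (x = 109 mm in the tray frame), axes as the tray's. A round spring pad (8 mm across, axis 30 mm above the worktop) sticks out 22 to 42 mm along -x and meets the pin itself. It gives 1 mm per 4 N, up to 8 mm. Carriers slide easily (under 1.5 N).
- pin_carrier_grip (a point): Carrier with a plain upright round pin, 18 mm across (24 mm collar at its foot), top 56 mm above the plate's underside. The point is on its axis, 36 mm above the plate's underside (42 mm above the worktop); axes parallel to the tray's at the start. Plate 50 mm square, corners cut 8 mm, 10 mm thick, dark steel, about 0.16 kg. Starts in one of the side bays, y = +/-58 mm of the tray frame.
- fin_carrier_grip (a point): Carrier with an upright flat fin 9 mm thick (its y), 22 mm wide (its x), top 56 mm above the plate's underside. The point is on its axis, 36 mm above the plate's underside (42 mm above the worktop); axes parallel to the tray's at the start. Plate 50 mm square, corners cut 8 mm, 10 mm thick, dark steel, about 0.16 kg. Starts in the back bay, at x = 50 to 53 mm of the tray frame.
- mushroom_carrier_grip (a point): Carrier with a mushroom knob (head 32 mm across, stem 14 mm, top 46 mm above the plate's underside). The point lies on its axis, 36 mm above that underside; axes as the tray's. It stands in the other side bay and stays there.
- bnc_adapter_mid (a point): Silvery T-shaped connector, 28 x 47 x 14 mm, loose beside the front bay; a bystander. Centre, half-way up.
- brass_tee_mid (a point): Brass tee fitting, 37 x 58 x 17 mm, loose beside the front bay; a bystander. Centre, half-way up.
- steel_cup_mid (a point): Stepped steel hex part, 26 x 30 x 38 mm, loose beside the back bay; a bystander. Centre, half-way up.
Not all that is in view belongs to the job. Leave any green or pink look-alike of the part that bears pin_carrier_grip alone.

How it is judged:
On the way, in this order (a step that is already met when the one before it is completed fails the run):
1. the fin carrier is fully in the front bay (x of fin_carrier_grip in the frame of tray below -0.054 m and y of fin_carrier_grip in the frame of tray between -0.008 and 0.008 m), for 0.2 s.
2. the pin carrier is pressed against the spring stop with more than 5 N for 0.3 s (contact force between pin_carrier and stop above 5 N and x of pin_carrier_grip in the frame of tray above 0.055 m and y of pin_carrier_grip in the frame of tray between -0.008 and 0.008 m), for 0.3 s.
At the end, for the whole second after the job is handed in: The fin carrier's centre is beyond x = -54 mm of the tray frame (front bay), the pin carrier's centre beyond x = +55 mm (back bay), both within 8 mm of the channel's middle, released and at rest; the mushroom carrier is within 10 mm of where it was (all of step 1 and x of pin_carrier_grip in the frame of tray above 0.055 m and y of pin_carrier_grip in the frame of tray between -0.008 and 0.008 m and distance of mushroom_carrier_grip from where it was at the start of the episode below 0.01 m and linear speed of each of pin_carrier, fin_carrier below 0.01 m/s); the robot touches nothing.
It fails at once if the pin carrier is pressed on the spring stop with more than 20 N (contact force between pin_carrier and stop above 20 N).
It fails at once if a carrier is rammed or jammed against the tray with more than 35 N (contact force between any of fin_carrier, pin_carrier and tray above 35 N).
It fails at once if a carrier is lifted more than 6 mm off the tray floor (z of any of pin_carrier_grip, fin_carrier_grip in the frame of tray above 0.048 m).
It fails at once if the mushroom carrier is moved more than 10 mm (distance of mushroom_carrier_grip from where it was at the start of the episode above 0.01 m).
It fails at once if a small part beside the tray is moved more than 20 mm (distance of any of bnc_adapter_mid, brass_tee_mid, steel_cup_mid from where it was at the start of the episode above 0.02 m).
It also fails if it takes over 70 s, if anything falls off the work surface, if the arm or the gripper's body presses on something with over 40 N, if the wrist force passes 120 N, or if a joint passes its speed limit or range.

## Working session

There is one attempt and no reset: what is moved stays moved. The work goes in short steps, Python scripts to look and compute and a tool call to move; the robot and the scene stay as the last step left them, time stands still between calls to the robot, and variables do not carry over. Pictures are saved under pics/ and viewed, and the job is handed in when it is done.

Besides the shell and the picture viewer there is one more tool, called as name(argument=value, ...) on one line, values as JSON. send_rows: Moves the arm, as the interface text tells. Its arguments: {"type":"object","properties":{"series":{"type":"array"},"newtons":{"type":"number"}},"required":["series"]}

```bash
ls; mkdir -p pics; python3 - <<'E'
from rig import arm
import cv2,numpy as np
s=arm.get_state();print({k:np.round(v,3) for k,v in s.items()})
for n in ["scene","side","wrist"]:
    im=arm.capture(n);cv2.imwrite(f"pics/{n}0.png",im)
    m=arm.camera_model(n);print(n,{k:np.round(v,4).tolist() for k,v in m.items()})
print(arm.tcp_to_grasp)
E
```

```text
pics
{'time': np.float64(0.0), 'joint_positions': array([ 1.139,  0.478,  0.022,  1.556, -0.011,  1.109, -0.083]), 'qd': array([ 0.002,  0.   , -0.   , -0.001,  0.   , -0.003, -0.001]), 'joint_efforts': array([-0.0000e+00, -5.8285e+01,  1.5350e+00, -2.7262e+01, -5.4000e-02,
        1.7000e-02,  0.0000e+00]), 'ee_pos': array([ 0.215, -0.639,  0.222]), 'tcp_rot': array([-3.099e+00, -5.060e-01,  1.000e-03]), 'ft_force': array([ 0.312, -0.471,  0.392]), 'wrist_torque': array([-0.03 , -0.028, -0.051]), 'width': np.float64(0.088)}
scene {'camera_matrix': [[429.1678, 0.0, 254.8754], [0.0, 429.1678, 193.709], [0.0, 0.0, 1.0]], 'k1': -0.1402, 'origin': [0.2256, 0.5008, 0.6826], 'rotation': [0.2595, -0.9409, -2.423]}
side {'camera_matrix': [[431.6135, 0.0, 255.7583], [0.0, 431.6135, 189.5122], [0.0, 0.0, 1.0]], 'k1': -0.077, 'origin': [0.3407, -0.7319, 0.453], 'rotation': [1.0944, -0.1201, -0.2439]}
wrist {'camera_matrix': [[323.7038, 0.0, 256.3647], [0.0, 323.7038, 195.6922], [0.0, 0.0, 1.0]], 'k1': -0.0444, 'tool_from_camera': [[-0.0, 0.9612, 0.2758, 0.076], [1.0, 0.0003, -0.0008, -0.0004], [-0.0008, 0.2758, -0.9612, -0.1632], [0.0, 0.0, 0.0, 1.0]]}
0.0187
```

View pics/scene0.png

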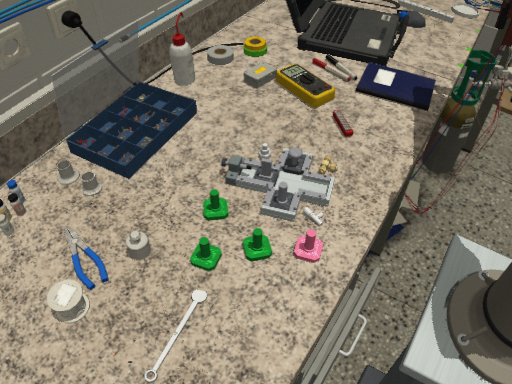

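View pics/side0.png

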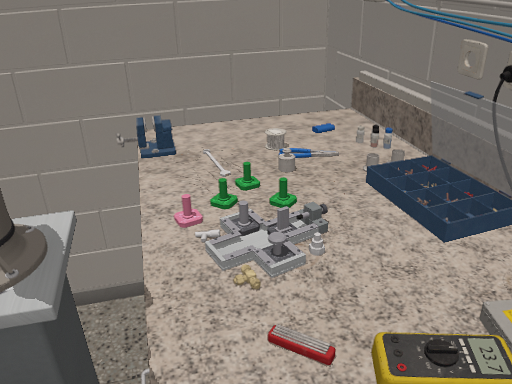

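View pics/wrist0.png

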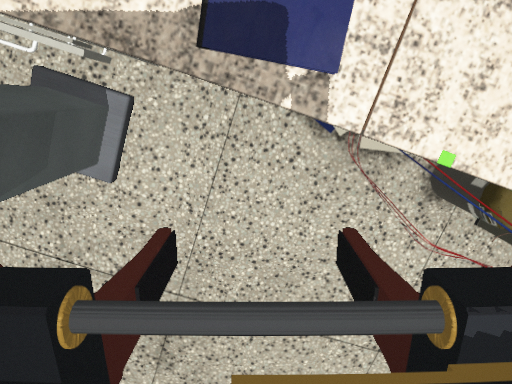

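Scene: the tray is centred near (283,180), with green and pink look-alikes at (214,206), (205,255), (257,245) and (308,246). Side view: tray near (268,240), pin at about (243,215), fin at about (283,218), mushroom at about (278,243). I'll zoom in next.

```bash
cat > h.py <<'E'
from rig import arm
import cv2,numpy as np
from scipy.spatial.transform import Rotation as R
def cam(n,pose=None):
    m=arm.camera_model(n)
    if n=="wrist":
        T=np.eye(4);T[:3,:3]=R.from_rotvec(pose[1]).as_matrix();T[:3,3]=pose[0]
        T=T@np.array(m["tool_from_camera"]);o=T[:3,3];r=T[:3,:3]
    else:
        o=np.array(m["origin"]);r=R.from_rotvec(m["rotation"]).as_matrix()
    return np.array(m["camera_matrix"]),m["k1"],o,r
def proj(c,P):
    K,k1,o,r=c;p=(np.atleast_2d(P)-o)@r
    a=p[:,0]/-p[:,2];b=-p[:,1]/-p[:,2];f=1+k1*(a*a+b*b)
    return np.c_[K[0,0]*a*f+K[0,2],K[1,1]*b*f+K[1,2]]
def onz(c,uv,z):
    K,k1,o,r=c;uv=np.atleast_2d(uv).astype(float)
    d=(uv-[K[0,2],K[1,2]])/[K[0,0],K[1,1]];x=d.copy()
    for _ in range(30): x=d/(1+k1*(x**2).sum(1,keepdims=True))
    v=np.c_[x[:,0],-x[:,1],-np.ones(len(x))]@r.T
    return o+v*((z-o[2])/v[:,2])[:,None]
E
python3 - <<'E'
import cv2
a=cv2.imread("pics/scene0.png")[135:235,210:345];cv2.imwrite("pics/sc1.png",cv2.resize(a,None,fx=5.5,fy=5.5,interpolation=cv2.INTER_CUBIC))
a=cv2.imread("pics/side0.png")[190:290,200:335];cv2.imwrite("pics/si1.png",cv2.resize(a,None,fx=5.5,fy=5.5,interpolation=cv2.INTER_CUBIC))
E
python3 - <<'E'
from h import *
for n in ["scene","side"]:
    for t in ["tray","stop","pin_carrier_grip","fin_carrier_grip","mushroom_carrier_grip","bnc_adapter_mid","brass_tee_mid","steel_cup_mid"]:
        for q in arm.regions_of(t,n)[:5]: 
            b=q["box"]; c=[b[0]+b[2]/2,b[1]+b[3]/2]
            print(n,t,round(q["confidence"],2),b,np.round(onz(cam(n),c,0.03)[0],3))
E
```

```text
scene tray 0.64 [219.1, 149.9, 114.5, 73.0] [ 0.511 -0.046  0.03 ]
scene tray 0.44 [268.7, 184.1, 28.1, 25.8] [ 0.485 -0.027  0.03 ]
scene stop 0.9 [220.3, 154.3, 29.8, 28.0] [ 0.613 -0.044  0.03 ]
scene pin_carrier_grip 0.93 [269.5, 183.4, 26.5, 25.2] [ 0.486 -0.03   0.03 ]
scene pin_carrier_grip 0.89 [245.7, 225.7, 26.2, 34.9] [0.465 0.097 0.03 ]
scene pin_carrier_grip 0.6 [294.4, 231.5, 27.4, 27.8] [0.385 0.052 0.03 ]
scene pin_carrier_grip 0.57 [190.2, 238.8, 34.3, 32.5] [0.529 0.171 0.03 ]
scene fin_carrier_grip 0.84 [255.4, 157.8, 23.6, 24.5] [ 0.552 -0.077  0.03 ]
scene mushroom_carrier_grip 0.85 [283.3, 146.9, 20.7, 28.3] [ 0.518 -0.133  0.03 ]
scene bnc_adapter_mid 0.61 [304.6, 208.1, 18.1, 15.7] [ 0.408 -0.017  0.03 ]
scene brass_tee_mid 0.6 [319.1, 156.5, 19.8, 15.3] [ 0.447 -0.167  0.03 ]
scene steel_cup_mid 0.66 [256.2, 141.9, 16.2, 18.4] [ 0.589 -0.126  0.03 ]
side tray 0.9 [206.2, 203.8, 122.5, 76.4] [ 0.51 -0.13  0.03]
side tray 0.26 [309.1, 233.3, 15.0, 21.8] [ 0.589 -0.161  0.03 ]
side stop 0.96 [294.7, 203.8, 35.6, 29.0] [ 0.614 -0.078  0.03 ]
side stop 0.25 [205.5, 202.8, 121.4, 78.1] [ 0.508 -0.129  0.03 ]
side pin_carrier_grip 0.81 [234.3, 200.9, 23.7, 34.3] [ 0.493 -0.04   0.03 ]
side pin_carrier_grip 0.78 [270.0, 177.2, 25.6, 30.3] [0.593 0.04  0.03 ]
side pin_carrier_grip 0.58 [209.0, 178.2, 30.2, 34.1] [0.471 0.064 0.03 ]
side pin_carrier_grip 0.57 [173.2, 193.8, 29.0, 34.6] [0.389 0.02  0.03 ]
side pin_carrier_grip 0.57 [236.8, 162.4, 22.0, 29.6] [0.54  0.135 0.03 ]
side fin_carrier_grip 0.82 [266.8, 208.2, 29.8, 24.8] [ 0.555 -0.069  0.03 ]
side mushroom_carrier_grip 0.96 [264.7, 232.0, 28.6, 31.3] [ 0.524 -0.152  0.03 ]
side bnc_adapter_mid 0.47 [197.4, 230.0, 22.8, 12.0] [ 0.415 -0.081  0.03 ]
side brass_tee_mid 0.62 [233.5, 263.6, 27.7, 25.3] [ 0.454 -0.211  0.03 ]
```

View pics/sc1.png

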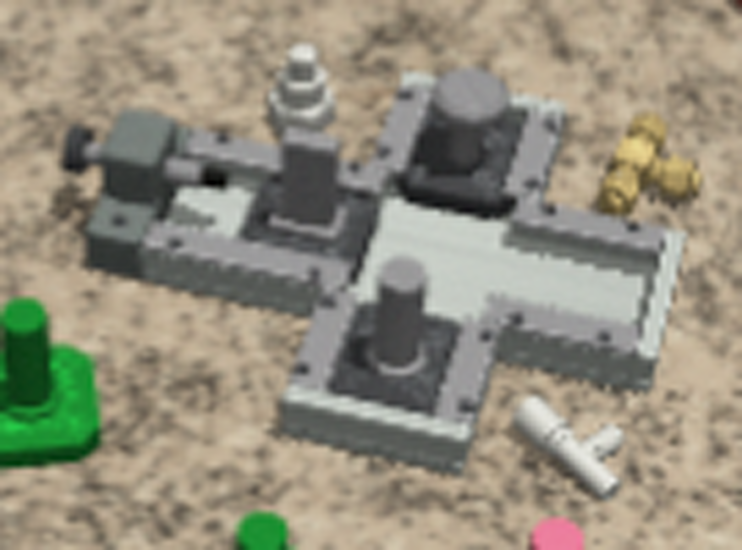

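View pics/si1.png

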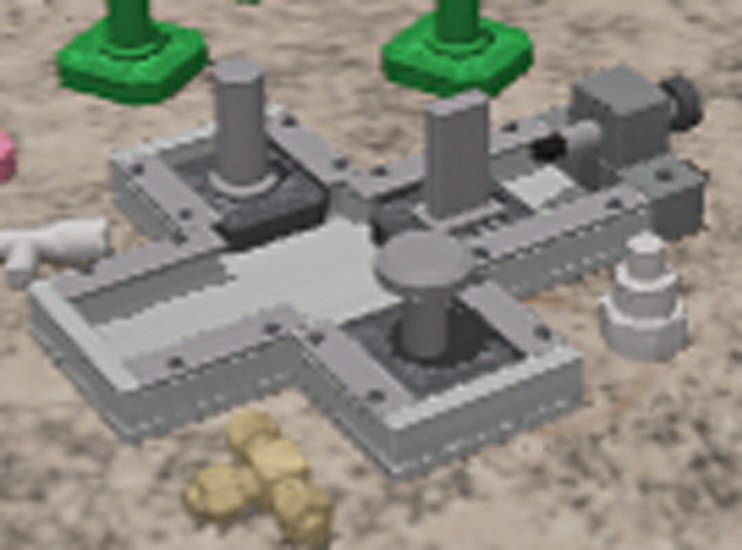

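Pin-carrier candidates: the grey carrier in the tray at scene (283,195) / side (246,218), the green ones at scene (214,206), (205,255) and (257,245), and the pink one at (308,246). By the description, the right one is the grey carrier in the +y side bay, and the crop confirms it. Next I fit the tray pose.

```bash
cat > fit.py <<'E'
from h import *
from scipy.optimize import least_squares
z=.0205
S=[((683,232),(-95,-35,z)),((652,356),(-95,35,z)),((283,402),(35,95,z)),((470,432),(-35,95,z)),((405,72),(35,-95,z)),((565,105),(-35,-95,z)),((403,268),(0,58,.062))]
D=[((30,290),(-95,35,z)),((125,395),(-95,-35,z)),((395,425),(-35,-95,z)),((580,355),(35,-95,z)),((112,157),(-35,95,z)),((275,108),(35,95,z)),((239,70),(0,58,.062))]
cs,cd=cam("scene"),cam("side")
us=np.array([p[0] for p in S])/5.5+[210,135];ud=np.array([p[0] for p in D])/5.5+[200,190]
ms=np.array([p[1] for p in S])*[.001,.001,1];md=np.array([p[1] for p in D])*[.001,.001,1]
def W(m,q):
    c,s=np.cos(q[2]),np.sin(q[2]);return np.c_[q[0]+c*m[:,0]-s*m[:,1],q[1]+s*m[:,0]+c*m[:,1],m[:,2]]
def f(q): return np.r_[(proj(cs,W(ms,q))-us).ravel(),(proj(cd,W(md,q))-ud).ravel()]
for name,g in [("both",f),("scene",lambda q:f(q)[:14]),("side",lambda q:f(q)[14:])]:
    r=least_squares(g,[.51,-.09,0]);print(name,np.round(r.x,4),np.degrees(r.x[2]));print(np.round(r.fun.reshape(-1,2),1).tolist())
E
python3 fit.py
```

```text
both [ 0.506  -0.0895  0.2838] 16.26104730206234
[[0.0, -1.2], [0.4, -0.8], [-0.5, -1.7], [-0.9, 0.4], [-0.8, -1.2], [-0.3, -1.3], [-0.1, -0.5], [-1.5, -1.0], [-1.0, -0.3], [-0.3, 0.9], [0.7, -0.2], [-1.5, -0.7], [-0.3, -1.5], [-0.5, -0.6]]
scene [ 0.5043 -0.0877  0.2829] 16.2094223135205
[[0.4, -0.4], [0.8, 0.1], [-0.3, -0.8], [-0.6, 1.4], [-0.5, -0.6], [0.1, -0.6], [0.2, 0.4]]
side [ 0.5068 -0.0908  0.2825] 16.188130785864818
[[-0.9, -0.8], [-0.4, 0.0], [0.3, 1.3], [1.4, 0.2], [-0.9, -0.4], [0.3, -1.2], [0.1, -0.3]]
```

send_rows(series=[[[8.78,1.45,2.75,0,0,0,0],[8.78,1.45,2.75,0,0,0,0],[8.78,1.45,2.75,0,0,0,0],[8.78,1.45,2.75,0,0,0,0],[8.78,1.45,2.75,0,0,0,0],[8.78,1.45,2.75,0,0,0,0],[8.78,1.45,2.75,0,0,0,0],[8.78,1.45,2.75,0,0,0,0],[8.78,1.45,2.75,0,0,0,0],[8.78,1.45,2.75,0,0,0,0],[8.78,1.45,2.75,0,0,0,0],[8.78,1.45,2.75,0,0,0,0],[8.78,1.45,2.75,0,0,0,0],[8.78,1.45,2.75,0,0,0,0],[8.78,1.45,2.75,0,0,0,0],[8.78,1.45,2.75,0,0,0,0],[8.78,1.45,2.75,0,0,0,0],[8.78,1.45,2.75,0,0,0,0],[8.78,1.45,2.75,0,0,0,0],[8.78,1.45,2.75,0,0,0,-2.3]]])

```text
time: 2.62
ee_pos: [0.5053, -0.0886, 0.2229]
tcp_rot: [3.11, 0.444, 0.001]
ft_force: [1.3, -0.9, 1.0]
width: 0.0876
```

send_rows(series=[[[8.78,0,0,0,0,0,0],[8.78,0,0,0,0,0,0],[8.78,0,0,0,0,0,0],[8.78,0,0,0,0,0,0]]])

```text
time: 2.95
ee_pos: [0.5042, -0.0914, 0.2226]
tcp_rot: [3.11, 0.441, -0.001]
ft_force: [0.1, -0.3, -0.5]
width: 0.0881
```

```bash
python3 - <<'E'
from h import *
s=arm.get_state();print(s["time"],s["ee_pos"],s["tcp_rot"],s["ft_force"])
im=arm.capture("wrist");cv2.imwrite("pics/w1.png",im);np.savez("pics/w1.npz",p=s["ee_pos"],r=s["tcp_rot"])
cv2.imwrite("pics/w1b.png",cv2.resize(im,None,fx=1.55,fy=1.55,interpolation=cv2.INTER_CUBIC))
E
```

```text
2.95 [ 0.50418529 -0.09144336  0.22257886] [ 3.10987280e+00  4.41114462e-01 -8.76124817e-04] [ 0.07332054 -0.30457069 -0.48872299]
```

View pics/w1b.png

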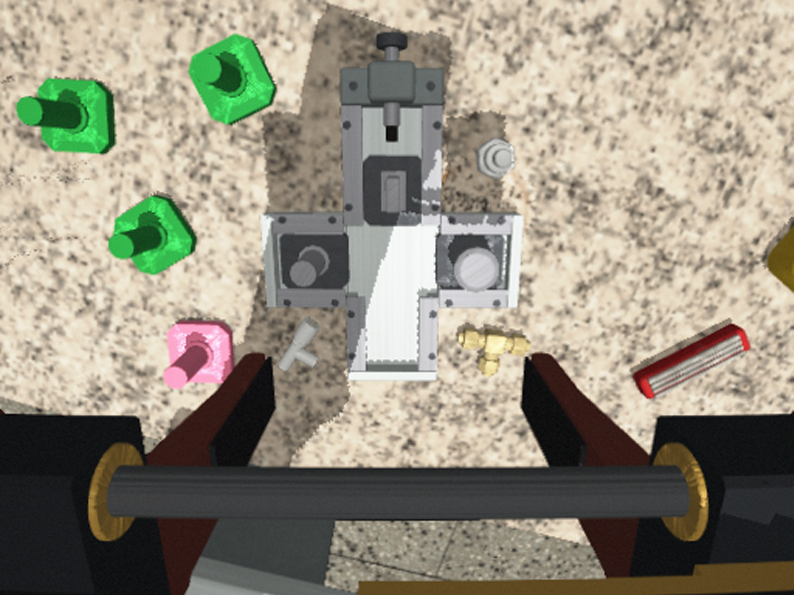

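The wrist picture shows the whole tray: pin carrier at left (312,262), fin at (392,190), mushroom at right (475,268) and stop at the top (392,85), in the 1.55x picture. I zoom for corners.

```bash
python3 - <<'E'
import cv2
a=cv2.imread("pics/w1.png")[15:255,160:345];cv2.imwrite("pics/w1c.png",cv2.resize(a[110:,:],None,fx=4,fy=4,interpolation=cv2.INTER_CUBIC))
cv2.imwrite("pics/w1d.png",cv2.resize(a[:140,:],None,fx=4,fy=4,interpolation=cv2.INTER_CUBIC))
E
```

```text
(no output)
```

View pics/w1c.png

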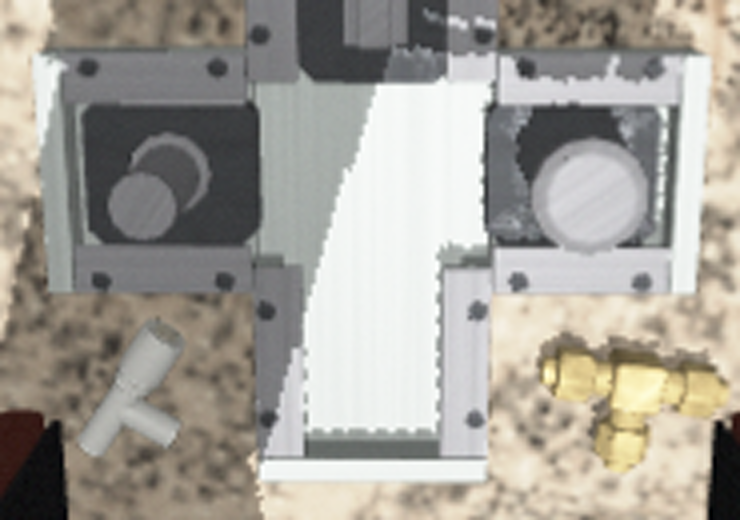

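View pics/w1d.png

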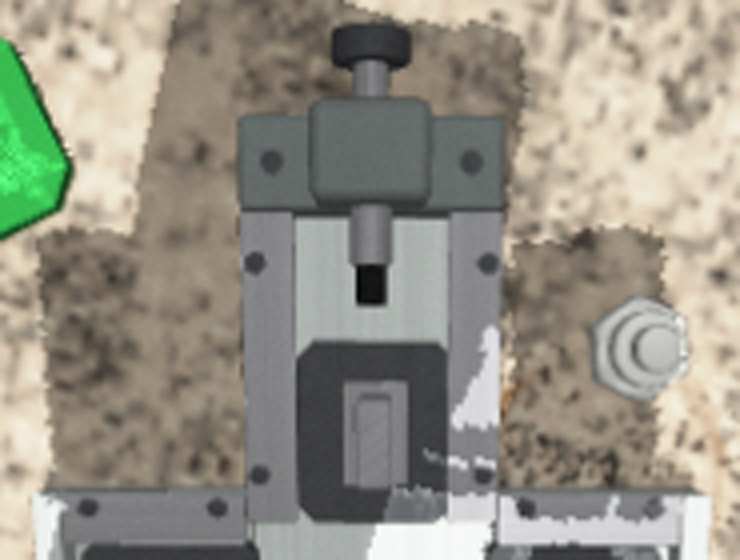

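```bash
cat > fit2.py <<'E'
from h import *
import fit
from scipy.optimize import least_squares
d=np.load("pics/w1.npz");cw=cam("wrist",(d["p"],d["r"]))
pc=lambda x,y:((x+.5)/4-.5+160,(y+.5)/4-.5+125)
pd=lambda x,y:((x+.5)/4-.5+160,(y+.5)/4-.5+15)
z=.0215
U=np.array([pc(262,480),pc(487,480),pc(35,54),pc(50,292),pc(711,54),pc(696,292),pd(246,208),pd(500,208)])
M=np.array([(-.095,.035,z),(-.095,-.035,z),(.035,.095,z),(-.035,.095,z),(.035,-.095,z),(-.035,-.095,z),(.109,.035,z),(.109,-.035,z)])
r=least_squares(lambda q:(proj(cw,fit.W(M,q))-U).ravel(),[.506,-.09,.28])
print("wrist",np.round(r.x,4),np.degrees(r.x[2]),np.round(r.fun.reshape(-1,2),1).tolist())
q=r.x
def tray(p): 
    c,s=np.cos(q[2]),np.sin(q[2]);dx=p[:,:2]-q[:2];return np.c_[c*dx[:,0]+s*dx[:,1],-s*dx[:,0]+c*dx[:,1]]
print("pin top",onz(cw,[pc(142,208)],.062),tray(onz(cw,[pc(142,208)],.062)))
print("fin top",onz(cw,[pd(373,441)],.062),tray(onz(cw,[pd(373,441)],.062)))
print("fin corners",tray(onz(cw,[pd(357,396),pd(390,396),pd(390,488),pd(357,488)],.062)))
print("plate corners",tray(onz(cw,[pd(298,350),pd(446,350),pd(310,520)],.016)))
print("tool xaxis deg",np.degrees(2*np.arctan2(d["r"][1],d["r"][0])))
E
python3 fit2.py
```

```text
both [ 0.506  -0.0895  0.2838] 16.26104730206234
[[0.0, -1.2], [0.4, -0.8], [-0.5, -1.7], [-0.9, 0.4], [-0.8, -1.2], [-0.3, -1.3], [-0.1, -0.5], [-1.5, -1.0], [-1.0, -0.3], [-0.3, 0.9], [0.7, -0.2], [-1.5, -0.7], [-0.3, -1.5], [-0.5, -0.6]]
scene [ 0.5043 -0.0877  0.2829] 16.2094223135205
[[0.4, -0.4], [0.8, 0.1], [-0.3, -0.8], [-0.6, 1.4], [-0.5, -0.6], [0.1, -0.6], [0.2, 0.4]]
side [ 0.5068 -0.0908  0.2825] 16.188130785864818
[[-0.9, -0.8], [-0.4, 0.0], [0.3, 1.3], [1.4, 0.2], [-0.9, -0.4], [0.3, -1.2], [0.1, -0.3]]
wrist [ 0.5069 -0.0866  0.281 ] 16.101887029659 [[-0.5, 0.0], [0.3, 0.0], [-0.4, -0.5], [0.1, 0.0], [0.5, -0.5], [0.2, 0.1], [-1.4, 0.5], [1.2, 0.5]]
pin top [[ 0.48993203 -0.03010377  0.062     ]] [[-0.00061408  0.05894485]]
fin top [[ 0.55631929 -0.07266089  0.062     ]] [[ 0.05136575 -0.00035501]]
fin corners [[ 0.062124    0.00351375]
 [ 0.06212781 -0.00451009]
 [ 0.03993478 -0.00454006]
 [ 0.03993116  0.00362916]]
plate corners [[ 0.07305876  0.02066743]
 [ 0.07307747 -0.02008056]
 [ 0.02632478  0.01804049]]
tool xaxis deg 16.146328581626296
```

send_rows(series=[[[4,1.3,0.45,-3,0,0,0],[4,1.3,0.45,-3,0,0,0],[4,1.3,0.45,-3,0,0,0],[4,1.3,0.45,-3,0,0,0],[4,0,0,0,0,0,0],[4,0,0,0,0,0,0],[4,0,0,0,0,0,0],[4,0,0,0,0,0,0]]])

```text
time: 3.67
ee_pos: [0.5573, -0.0729, 0.1046]
tcp_rot: [3.109, 0.442, 0.004]
ft_force: [-0.7, -0.3, -0.2]
width: 0.0407
```

```bash
python3 - <<'E'
from h import *
s=arm.get_state();print(s["time"],s["ee_pos"],s["tcp_rot"],s["ft_force"],s["width"])
im=arm.capture("wrist");cv2.imwrite("pics/w2.png",im);np.savez("pics/w2.npz",p=s["ee_pos"],r=s["tcp_rot"])
c=cam("wrist",(s["ee_pos"],s["tcp_rot"]));print("tcp px",proj(c,s["ee_pos"]))
cv2.imwrite("pics/w2b.png",cv2.resize(im,None,fx=1.55,fy=1.55,interpolation=cv2.INTER_CUBIC))
E
```

```text
3.6667 [ 0.55727963 -0.0729462   0.10458068] [3.10922176 0.44181743 0.00384529] [-0.66314397 -0.29743341 -0.19279663] 0.040720936654538166
tcp px [[256.97669638 246.68237813]]
```

View pics/w2b.png

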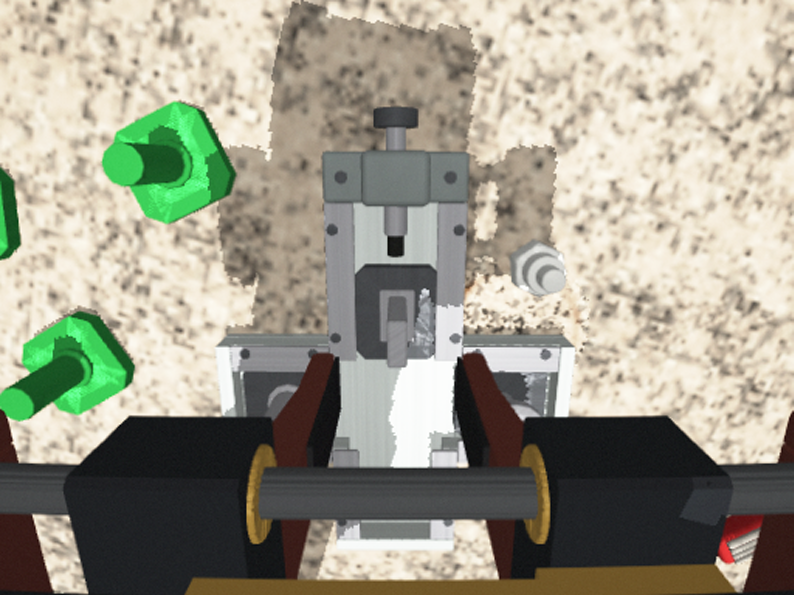

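```bash
python3 - <<'E'
import cv2
a=cv2.imread("pics/w2.png")[95:250,135:375];cv2.imwrite("pics/w2c.png",cv2.resize(a,None,fx=3.3,fy=3.3,interpolation=cv2.INTER_CUBIC))
E
```

```text
(no output)
```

View pics/w2c.png

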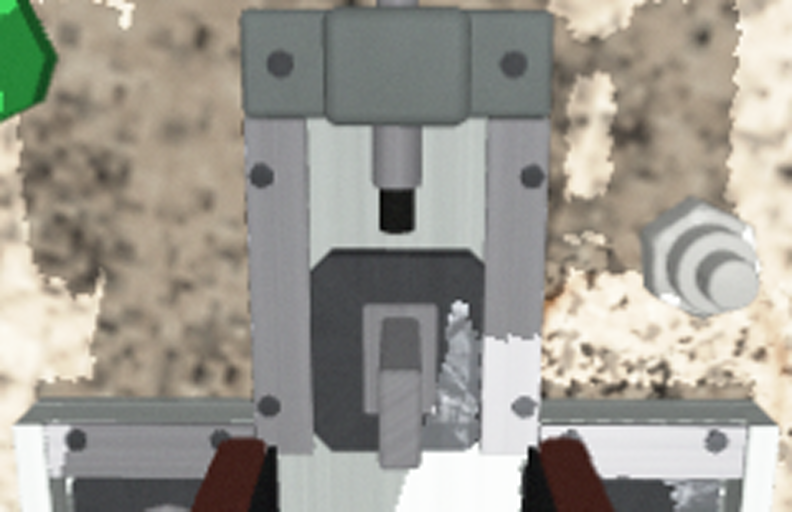

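```bash
python3 - <<'E' | tail -8
from h import *
import fit
from scipy.optimize import least_squares
d=np.load("pics/w2.npz");cw=cam("wrist",(d["p"],d["r"]))
p=lambda x,y:((x+.5)/3.3-.5+135,(y+.5)/3.3-.5+95)
z=.0215
U=np.array([p(18,424),p(776,424),p(247,118),p(549,118)])
M=np.array([(.035,.095,z),(.035,-.095,z),(.109,.035,z),(.109,-.035,z)])
r=least_squares(lambda q:(proj(cw,fit.W(M,q))-U).ravel(),[.506,-.09,.28]);q=r.x
print("wrist",np.round(q,4),np.degrees(q[2]),np.round(r.fun,1))
c,s=np.cos(q[2]),np.sin(q[2])
P=onz(cw,[p(399.5,418),p(379,369),p(420,467)],.062);print(P)
print(((P[:,:2]-q[:2])@np.array([[c,-s],[s,c]])).round(4))
print("tool in tray",(d["p"][:2]-q[:2])@np.array([[c,-s],[s,c]]), np.degrees(2*np.arctan2(d["r"][1],d["r"][0])))
E
```

```text
wrist [ 0.5063 -0.0865  0.2808] 16.090962526611563 [-1.4 -0.1  1.6 -0.  -0.9  0.2  0.8  0.3]
[[ 0.55614303 -0.0725679   0.062     ]
 [ 0.56512662 -0.06564863  0.062     ]
 [ 0.54690542 -0.07968081  0.062     ]]
[[ 0.0517 -0.0004]
 [ 0.0623  0.0037]
 [ 0.0409 -0.0047]]
tool in tray [ 0.05269617 -0.0011114 ] 16.175061007350457
```

send_rows(series=[[[4,-0.1,0.05,-2,0,0,0],[4,0,0,-2,0,0,0],[4,0,0,-2,0,0,0],[4,0,0,-1.2,0,0,0],[4,0,0,0,0,0,0],[4,0,0,0,0,0,0],[4,0,0,0,0,0,0]]], newtons=15)

```text
time: 4.3
ee_pos: [0.5567, -0.0716, 0.032]
tcp_rot: [3.11, 0.444, 0.003]
ft_force: [-0.4, -0.5, 0.1]
width: 0.0398
```

```bash
python3 - <<'E'
from h import *
im=arm.capture("wrist");cv2.imwrite("pics/w3.png",im[130:330,130:390].repeat(3,0).repeat(3,1))
im=arm.capture("side");cv2.imwrite("pics/s3.png",cv2.resize(im[150:290,180:350],None,fx=4,fy=4))
E
```

```text
(no output)
```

View pics/w3.png

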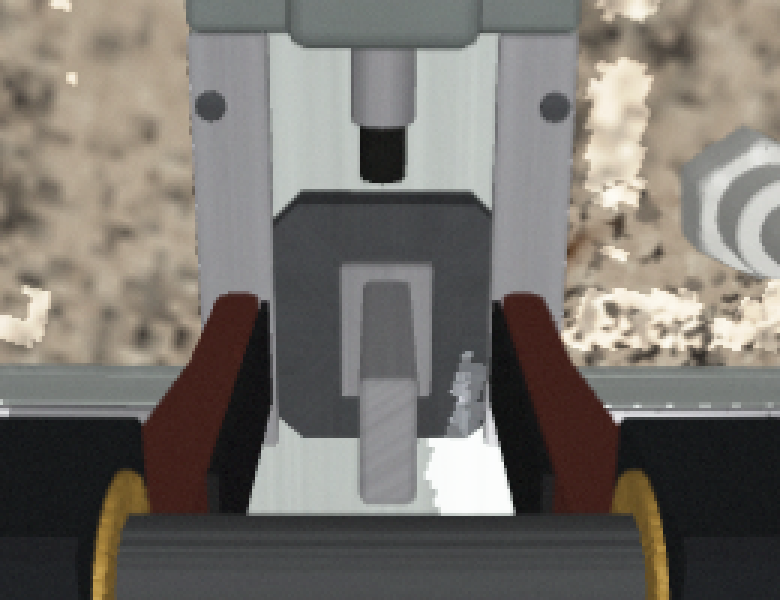

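View pics/s3.png

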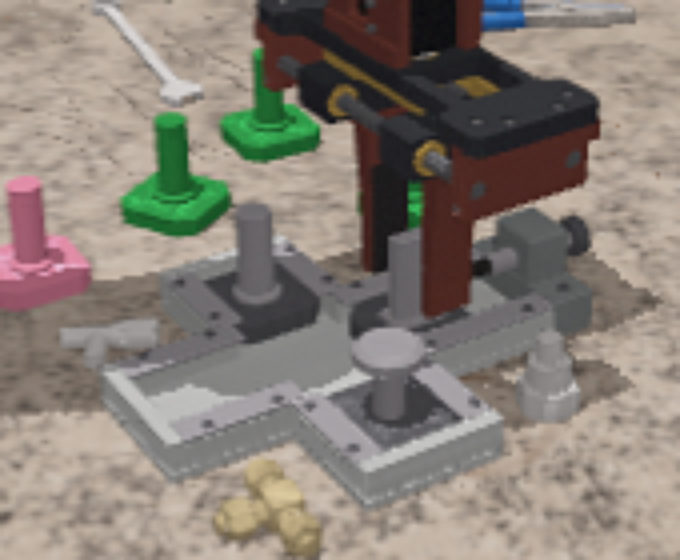

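The fingers straddle the fin: it sits at x≈388 in the crop and the finger midpoint is at ≈381, so the tool is about 1 mm off in y. I correct that and close.

send_rows(series=[[[4,0.03,-0.1,0,0,0,0],[2,0,0,0,0,0,0],[0,0,0,0,0,0,0],[0,0,0,0,0,0,0],[0,0,0,0,0,0,0],[0,0,0,0,0,0,0],[0,0,0,0,0,0,0],[0,0,0,0,0,0,0]]], newtons=15)

```text
time: 5.07
ee_pos: [0.5561, -0.0725, 0.0307]
tcp_rot: [3.11, 0.444, -0.0]
ft_force: [0.9, 0.2, 0.6]
width: 0.0089
```

send_rows(series=[[[0,-0.58,-0.17,0,0,0,0],[0,-0.58,-0.17,0,0,0,0],[0,-0.58,-0.17,0,0,0,0],[0,-0.58,-0.17,0,0,0,0],[0,0,0,0,0,0,0],[0,0,0,0,0,0,0]]])

```text
time: 5.57
ee_pos: [0.5321, -0.0796, 0.0307]
tcp_rot: [3.11, 0.443, -0.001]
ft_force: [-0.6, -0.4, -0.8]
width: 0.0087
```

send_rows(series=[[[0,-0.58,-0.17,0,0,0,0],[0,-0.58,-0.17,0,0,0,0],[0,-0.58,-0.17,0,0,0,0],[0,-0.58,-0.17,0,0,0,0],[0,-0.58,-0.17,0,0,0,0],[0,0,0,0,0,0,0],[0,0,0,0,0,0,0],[0,0,0,0,0,0,0]]])

```text
time: 6.23
ee_pos: [0.5037, -0.0878, 0.0306]
tcp_rot: [-3.11, -0.444, 0.0]
ft_force: [0.8, -0.0, 0.2]
width: 0.0091
```

```bash
python3 - <<'E'
from h import *
s=arm.get_state();print(s["ee_pos"],s["tcp_rot"],s["ft_force"])
im=arm.capture("wrist");cv2.imwrite("pics/w4.png",im[130:330,130:390].repeat(3,0).repeat(3,1))
im=arm.capture("scene");cv2.imwrite("pics/s4.png",cv2.resize(im[115:255,200:370],None,fx=4,fy=4))
E
```

```text
[ 0.50374364 -0.08777215  0.03063569] [-3.11005743e+00 -4.43902309e-01  4.04464798e-04] [ 0.77860264 -0.010736    0.18666352]
```

View pics/w4.png

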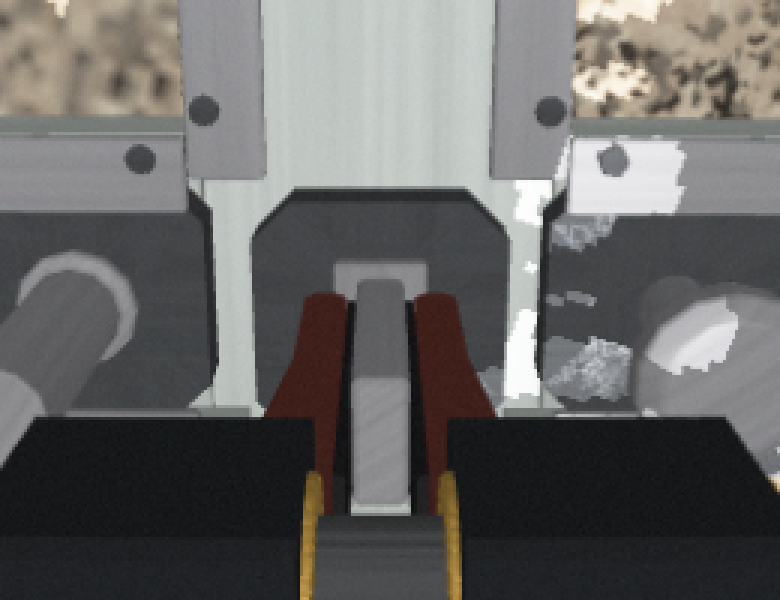

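View pics/s4.png

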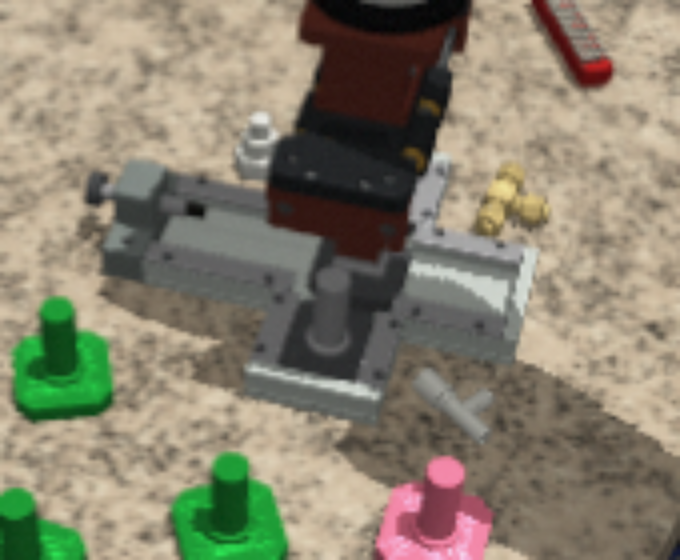

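The fin carrier is centred in the crossing (plate 250–508, channel lips 264–490, so the midlines agree within a pixel). I go on toward the front bay.

send_rows(series=[[[0,-0.58,-0.17,0,0,0,0],[0,-0.58,-0.17,0,0,0,0],[0,-0.58,-0.17,0,0,0,0],[0,-0.58,-0.17,0,0,0,0],[0,-0.58,-0.17,0,0,0,0],[0,0,0,0,0,0,0],[0,0,0,0,0,0,0]]])

```text
time: 6.92
ee_pos: [0.4743, -0.0965, 0.0307]
tcp_rot: [3.11, 0.443, -0.001]
ft_force: [-0.1, -1.7, -1.9]
width: 0.0086
```

send_rows(series=[[[0,-0.48,-0.14,0,0,0,0],[0,-0.48,-0.14,0,0,0,0],[0,-0.48,-0.14,0,0,0,0],[0,-0.48,-0.14,0,0,0,0],[0,0,0,0,0,0,0],[0,0,0,0,0,0,0]]])

```text
time: 7.42
ee_pos: [0.4552, -0.102, 0.0306]
tcp_rot: [3.11, 0.443, -0.001]
ft_force: [-0.4, -1.5, -1.0]
width: 0.0088
```

send_rows(series=[[[0,-0.19,-0.055,0,0,0,0],[0,-0.19,-0.055,0,0,0,0],[0,-0.19,-0.055,0,0,0,0],[0,0,0,0,0,0,0],[0,0,0,0,0,0,0]]])

```text
time: 7.83
ee_pos: [0.4498, -0.1036, 0.0306]
tcp_rot: [3.11, 0.444, -0.0]
ft_force: [-0.1, 0.0, -2.6]
width: 0.0088
```

send_rows(series=[[[0,-0.14,-0.04,0,0,0,0],[0,0,0,0,0,0,0],[0,0,0,0,0,0,0]]])

```text
time: 8.08
ee_pos: [0.4485, -0.1039, 0.0306]
tcp_rot: [3.11, 0.444, -0.0]
ft_force: [-0.0, 0.0, -0.9]
width: 0.009
```

```bash
python3 - <<'E'
from h import *
s=arm.get_state();print(s["ee_pos"],s["tcp_rot"],s["ft_force"])
im=arm.capture("scene");cv2.imwrite("pics/s5.png",cv2.resize(im[115:255,200:370],None,fx=4,fy=4))
im=arm.capture("wrist");cv2.imwrite("pics/w5.png",im[100:330,130:390].repeat(3,0).repeat(3,1)[:600])
E
```

```text
[ 0.44848568 -0.10391714  0.03063956] [ 3.11005858e+00  4.43959059e-01 -2.15130477e-04] [-0.01981943  0.02129314 -0.94023611]
```

View pics/s5.png

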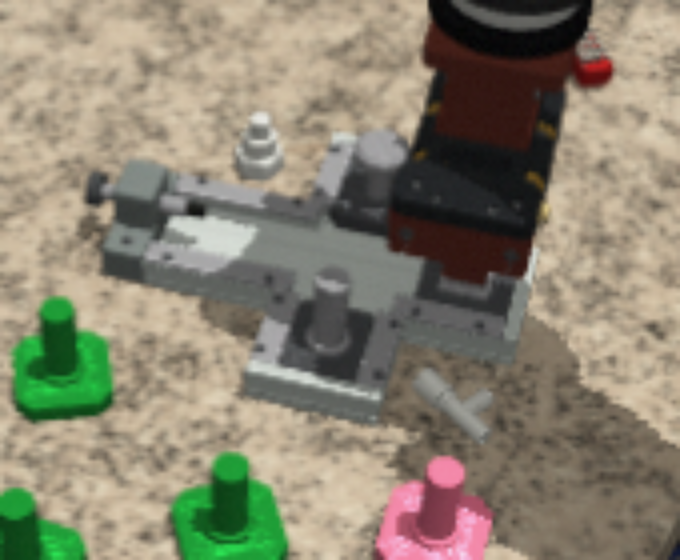

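View pics/w5.png

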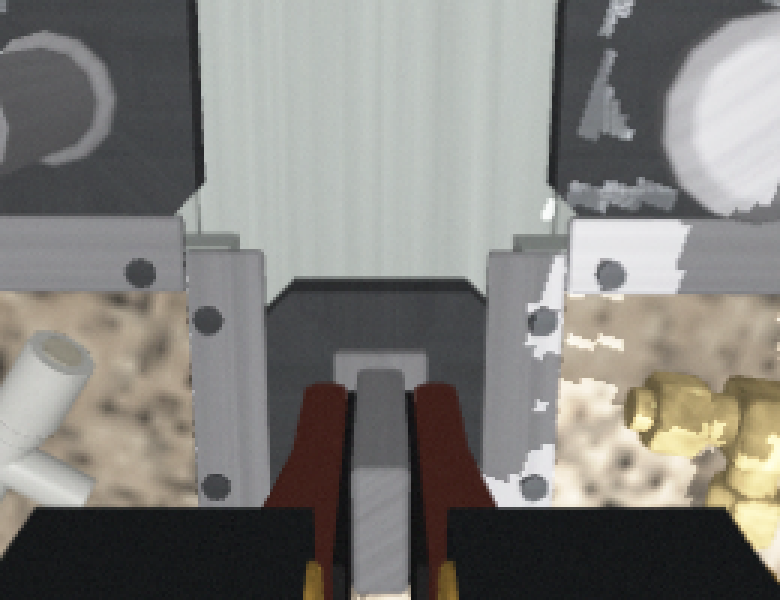

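send_rows(series=[[[0,-0.1,-0.03,0,0,0,0],[0,0,0,0,0,0,0],[0,0,0,0,0,0,0]]])

```text
time: 8.43
ee_pos: [0.4476, -0.1042, 0.0307]
tcp_rot: [3.11, 0.444, 0.0]
ft_force: [-0.3, 0.2, -1.1]
width: 0.009
```

send_rows(series=[[[0,-0.05,-0.015,0,0,0,0],[0,0,0,0,0,0,0],[0,0,0,0,0,0,0]]])

```text
time: 8.68
ee_pos: [0.4476, -0.1042, 0.0308]
tcp_rot: [3.11, 0.444, 0.002]
ft_force: [1.4, -0.3, -1.9]
width: 0.0089
```

The wall contact is felt (1.4 N, motion stalled), so the fin carrier is fully in. I release, rise, and go over the pin.

send_rows(series=[[[4,0,0,0,0,0,0],[4,0,0,0,0,0,0],[4,0,0,0,0,0,0],[4,0,0,2,0,0,0],[4,0,0,3,0,0,0],[4,0,0,3,0,0,0],[4,0.6,1.0,0,0,0,0],[4,0.9,1.6,0,0,0,0],[4,0.9,1.6,0,0,0,0],[4,0.9,1.6,0,0,0,0],[4,0.9,1.6,0,0,0,0],[4,0,0,0,0,0,0],[4,0,0,0,0,0,0],[4,0,0,0,0,0,0]]])

```text
time: 9.85
ee_pos: [0.4883, -0.0313, 0.1104]
tcp_rot: [3.11, 0.443, -0.002]
ft_force: [0.4, -0.6, -0.2]
width: 0.0401
```

```bash
python3 - <<'E'
from h import *
s=arm.get_state();print(s["time"],s["ee_pos"],s["tcp_rot"],s["ft_force"],s["width"])
im=arm.capture("wrist");cv2.imwrite("pics/w6.png",im);np.savez("pics/w6.npz",p=s["ee_pos"],r=s["tcp_rot"])
cv2.imwrite("pics/w6b.png",cv2.resize(im[90:290,100:360],None,fx=3,fy=3,interpolation=cv2.INTER_CUBIC))
im=arm.capture("scene");cv2.imwrite("pics/s6.png",cv2.resize(im[115:255,200:370],None,fx=4,fy=4))
E
```

```text
9.85 [ 0.48830509 -0.03126588  0.1104228 ] [ 3.10972536e+00  4.43068504e-01 -1.83756891e-03] [ 0.40176663 -0.64303127 -0.21515999] 0.040065466757944326
```

View pics/w6b.png

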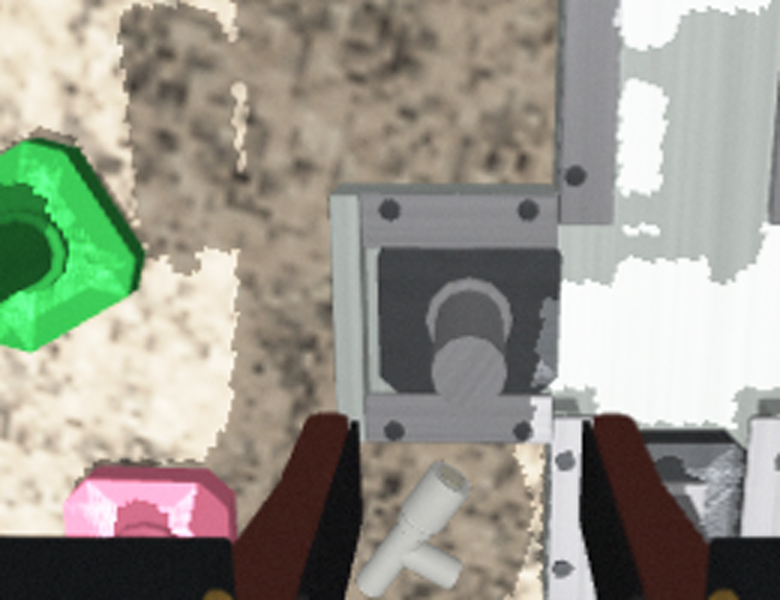

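View pics/s6.png

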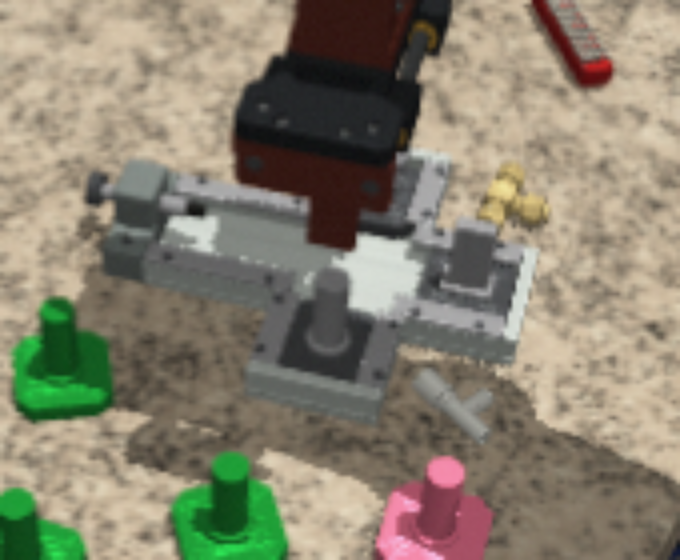

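The fin carrier stands in the front bay (scene crop 473,260). The wrist crop shows the grey pin's top at (469,372), midway between the fingers.

```bash
python3 - <<'E'
from h import *
d=np.load("pics/w6.npz");cw=cam("wrist",(d["p"],d["r"]))
p=lambda x,y:((x+.5)/3-.5+100,(y+.5)/3-.5+90)
P=onz(cw,[p(469,372),p(433,372),p(505,372)],.062);print(P,P[0]-d["p"])
# wrist-derived tray corner: pin bay outer (332,196),(?)
q=(.5063,-.0865);c,s=.9608,.2773
print(((P[:,:2]-q)@np.array([[c,-s],[s,c]])).round(4))
E
```

```text
[[ 0.49036209 -0.03010977  0.062     ]
 [ 0.48804773 -0.02214321  0.062     ]
 [ 0.49267509 -0.0380774   0.062     ]] [ 0.002057    0.00115611 -0.0484228 ]
[[0.0003 0.0586]
 [0.0003 0.0669]
 [0.0003 0.0503]]
```

send_rows(series=[[[4,0.2,0.1,-2,0,0,0],[4,0,0,-2,0,0,0],[4,0,0,-2,0,0,0],[4,0,0,-1.6,0,0,0],[4,0,0,0,0,0,0],[4,0,0,0,0,0,0],[2.5,0,0,0,0,0,0],[0,0,0,0,0,0,0],[0,0,0,0,0,0,0],[0,0,0,0,0,0,0],[0,0,0,0,0,0,0],[0,0,0,0,0,0,0]]], newtons=30)

```text
time: 10.95
ee_pos: [0.4916, -0.0295, 0.0355]
tcp_rot: [3.11, 0.444, 0.002]
ft_force: [-2.2, -0.2, 8.0]
width: 0.0166
```

```bash
python3 - <<'E'
from h import *
s=arm.get_state();print(s["ee_pos"],s["ft_force"],s["wrist_torque"],s["width"])
im=arm.capture("wrist");cv2.imwrite("pics/w7b.png",cv2.resize(im[130:330,130:390],None,fx=3,fy=3,interpolation=cv2.INTER_CUBIC))
im=arm.capture("scene");cv2.imwrite("pics/s7.png",cv2.resize(im[115:255,200:370],None,fx=4,fy=4))
s=arm.get_state();print(s["ee_pos"],s["ft_force"],s["wrist_torque"],s["width"])
E
```

```text
[ 0.49164771 -0.02946589  0.0354715 ] [-2.1913105  -0.16768753  7.98659773] [-0.09815992  0.25227232 -0.05345482] 0.016611786173102792
[ 0.4916609  -0.02948244  0.03545764] [-1.28571525 -0.06286614  7.47528092] [-0.10629441  0.26268573 -0.0342774 ] 0.01661407467431881
```

View pics/w7b.png

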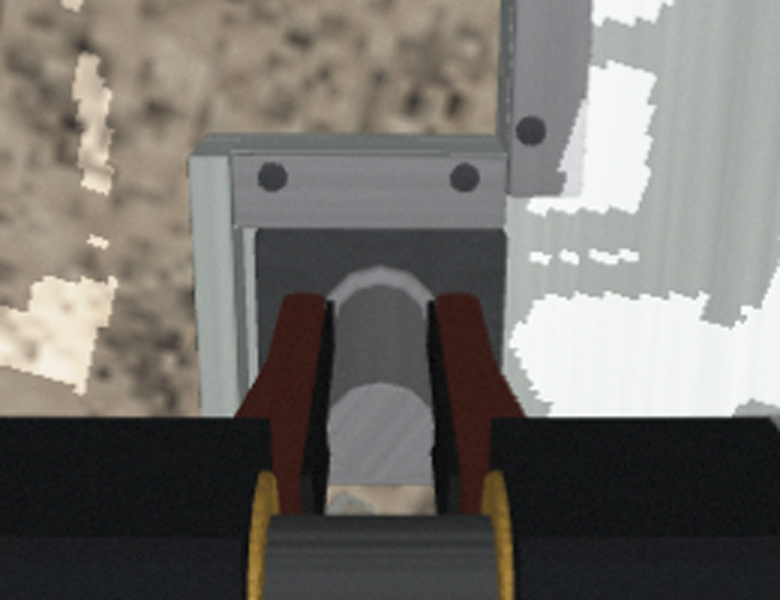

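View pics/s7.png

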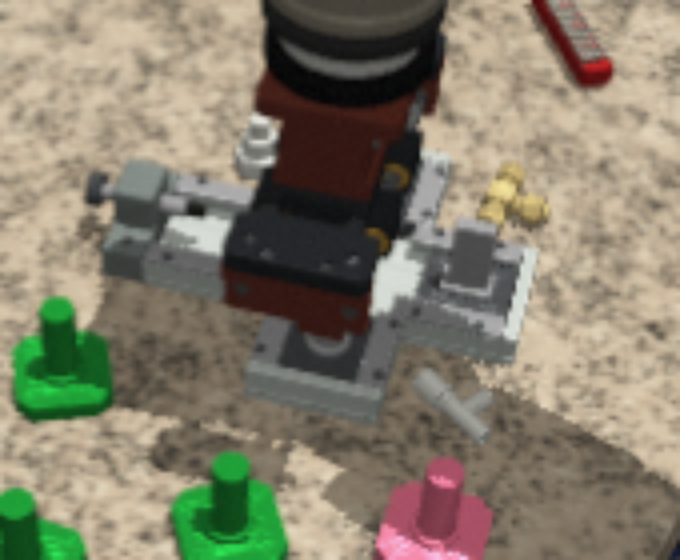

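send_rows(series=[[[0,0,0,0.05,0,0,0],[0,0,0,0,0,0,0],[0,0,0,0,0,0,0]]], newtons=20)

```text
time: 11.3
ee_pos: [0.4912, -0.0294, 0.0355]
tcp_rot: [3.11, 0.444, 0.0]
ft_force: [-1.2, -1.7, 5.4]
width: 0.0168
```

send_rows(series=[[[0,0,0,0.08,0,0,0],[0,0,0,0,0,0,0],[0,0,0,0,0,0,0],[0,0,0,0,0,0,0]]], newtons=20)

```text
time: 11.63
ee_pos: [0.4908, -0.0293, 0.0357]
tcp_rot: [-3.11, -0.444, 0.001]
ft_force: [-0.4, 0.7, -1.8]
width: 0.0168
```

send_rows(series=[[[0,0.16,-0.57,0,0,0,0],[0,0.16,-0.57,0,0,0,0],[0,0.16,-0.57,0,0,0,0],[0,0.16,-0.57,0,0,0,0],[0,0,0,0,0,0,0],[0,0,0,0,0,0,0]]])

```text
time: 12.13
ee_pos: [0.4975, -0.0528, 0.0359]
tcp_rot: [3.11, 0.442, -0.0]
ft_force: [-0.7, -0.1, -0.9]
width: 0.0169
```

send_rows(series=[[[0,0.16,-0.57,0,0,0,0],[0,0.16,-0.57,0,0,0,0],[0,0.16,-0.57,0,0,0,0],[0,0.16,-0.57,0,0,0,0],[0,0,0,0,0,0,0],[0,0,0,0,0,0,0]]])

```text
time: 12.63
ee_pos: [0.5039, -0.0755, 0.0359]
tcp_rot: [3.11, 0.442, -0.0]
ft_force: [-0.4, 0.1, -2.0]
width: 0.0169
```

Remaining to the crossing: about (+3.1, -11.3) mm.

send_rows(series=[[[0,0.15,-0.55,0,0,0,0],[0,0.15,-0.55,0,0,0,0],[0,0,0,0,0,0,0],[0,0,0,0,0,0,0],[0,0,0,0,0,0,0]]])

```text
time: 13.05
ee_pos: [0.5068, -0.0859, 0.0359]
tcp_rot: [-3.11, -0.444, 0.0]
ft_force: [-0.4, 0.5, -1.3]
width: 0.0169
```

```bash
python3 - <<'E'
from h import *
s=arm.get_state();print(s["ee_pos"],s["ft_force"])
im=arm.capture("wrist");cv2.imwrite("pics/w8b.png",cv2.resize(im[130:330,130:390],None,fx=3,fy=3,interpolation=cv2.INTER_CUBIC))
E
```

```text
[ 0.50680685 -0.08589843  0.03592829] [-0.39725598  0.52303203 -1.30210041]
```

View pics/w8b.png

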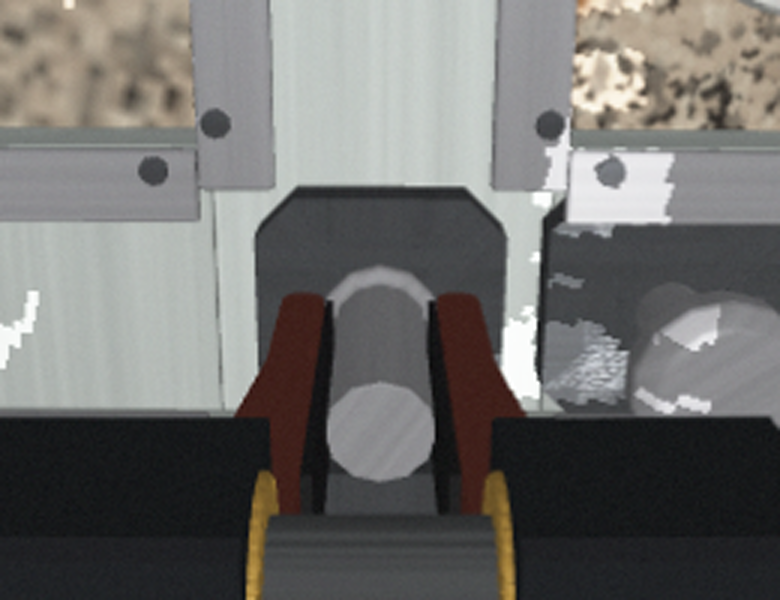

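The pin carrier is in the crossing (plate mid 380.5, channel mid 383.5 in the 3x crop, so about 0.7 mm off). I centre it and then slide +x.

send_rows(series=[[[0,0.02,-0.08,0,0,0,0],[0,0,0,0,0,0,0],[0,0.3,0.085,0,0,0,0],[0,0.48,0.14,0,0,0,0],[0,0.48,0.14,0,0,0,0],[0,0,0,0,0,0,0],[0,0,0,0,0,0,0]]])

```text
time: 13.68
ee_pos: [0.5202, -0.0828, 0.036]
tcp_rot: [-3.11, -0.445, -0.001]
ft_force: [-0.3, -0.3, -1.4]
width: 0.0168
```

send_rows(series=[[[0,0.48,0.14,0,0,0,0],[0,0.48,0.14,0,0,0,0],[0,0.48,0.14,0,0,0,0],[0,0.48,0.14,0,0,0,0],[0,0,0,0,0,0,0],[0,0,0,0,0,0,0]]])

```text
time: 14.18
ee_pos: [0.5392, -0.0773, 0.0359]
tcp_rot: [-3.11, -0.444, -0.0]
ft_force: [0.6, -0.4, -0.5]
width: 0.0171
```

```bash
python3 - <<'E'
from h import *
s=arm.get_state();print(s["ee_pos"],s["ft_force"])
im=arm.capture("wrist");cv2.imwrite("pics/w9b.png",cv2.resize(im[130:330,130:390],None,fx=3,fy=3,interpolation=cv2.INTER_CUBIC))
E
```

```text
[ 0.53920906 -0.0772683   0.03591245] [ 0.56739809 -0.40130339 -0.54270579]
```

View pics/w9b.png

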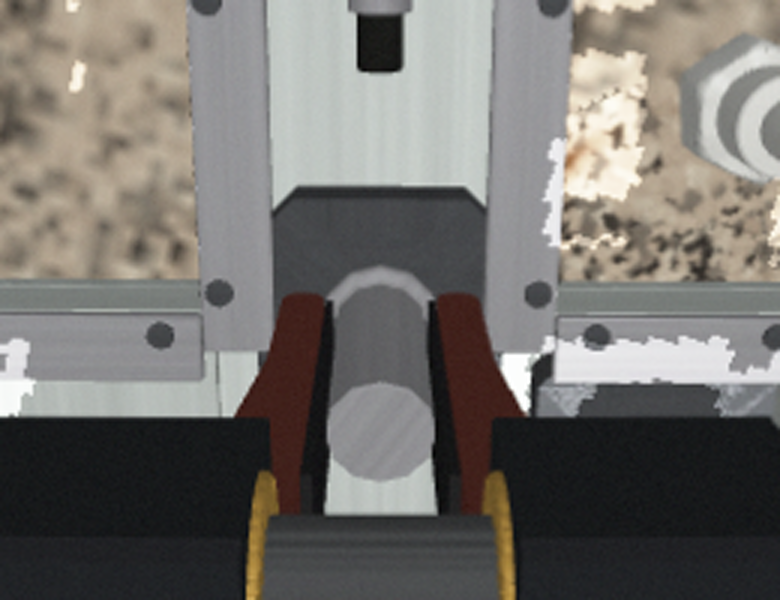

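send_rows(series=[[[0,0.48,0.14,0,0,0,0],[0,0.48,0.14,0,0,0,0],[0,0.48,0.14,0,0,0,0],[0,0.48,0.14,0,0,0,0],[0,0,0,0,0,0,0],[0,0,0,0,0,0,0]]])

```text
time: 14.73
ee_pos: [0.5584, -0.0717, 0.0359]
tcp_rot: [-3.11, -0.444, -0.0]
ft_force: [-0.4, -0.2, -1.7]
width: 0.0169
```

send_rows(series=[[[0,0.1,0.03,0,0,0,0],[0,0.1,0.03,0,0,0,0],[0,0,0,0,0,0,0],[0,0,0,0,0,0,0]]])

```text
time: 15.07
ee_pos: [0.56, -0.0713, 0.036]
tcp_rot: [3.11, 0.444, -0.0]
ft_force: [0.4, 0.3, -1.8]
width: 0.0171
```

```bash
python3 - <<'E'
from h import *
s=arm.get_state();print(s["ee_pos"],s["ft_force"])
im=arm.capture("wrist");cv2.imwrite("pics/w10b.png",cv2.resize(im[130:330,130:390],None,fx=3,fy=3,interpolation=cv2.INTER_CUBIC))
E
```

```text
[ 0.56000837 -0.0713194   0.03597031] [ 0.35087402  0.26433576 -1.82664722]
```

View pics/w10b.png

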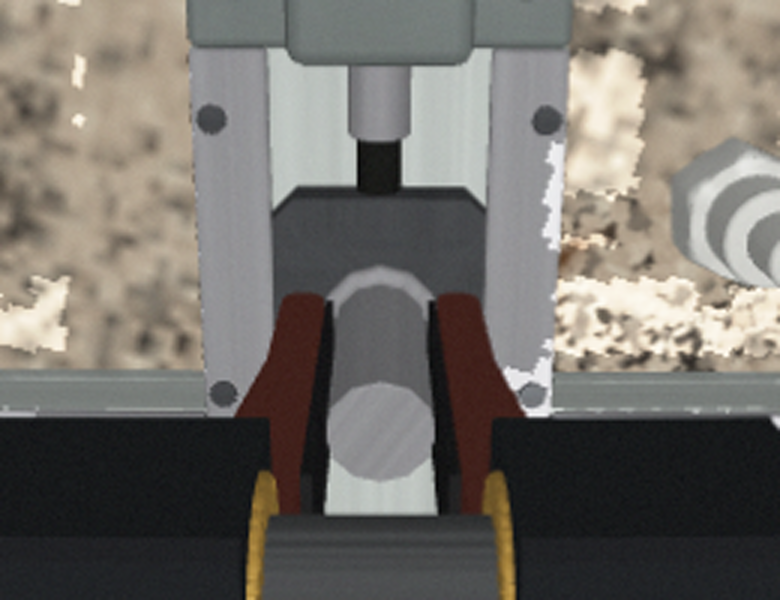

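The black pad tip is at row 192 and the pin's front face at about row 290, so the gap is roughly 15 mm. I approach in steps.

send_rows(series=[[[0,0.19,0.055,0,0,0,0],[0,0.19,0.055,0,0,0,0],[0,0.19,0.055,0,0,0,0],[0,0.1,0.03,0,0,0,0],[0,0,0,0,0,0,0],[0,0,0,0,0,0,0]]])

```text
time: 15.62
ee_pos: [0.5668, -0.0693, 0.0359]
tcp_rot: [-3.11, -0.444, -0.0]
ft_force: [0.0, -0.1, -1.2]
width: 0.0171
```

send_rows(series=[[[0,0.1,0.03,0,0,0,0],[0,0,0,0,0,0,0],[0,0.1,0.03,0,0,0,0],[0,0,0,0,0,0,0],[0,0,0,0,0,0,0]]])

```text
time: 16.03
ee_pos: [0.5688, -0.0687, 0.036]
tcp_rot: [-3.11, -0.444, -0.0]
ft_force: [-0.8, -0.6, -1.7]
width: 0.0171
```

```bash
python3 - <<'E'
from h import *
s=arm.get_state();print(s["ee_pos"],s["ft_force"])
im=arm.capture("wrist");cv2.imwrite("pics/w11b.png",cv2.resize(im[130:330,130:390],None,fx=3,fy=3,interpolation=cv2.INTER_CUBIC))
E
```

```text
[ 0.5688122  -0.0686668   0.03596969] [-0.81739108 -0.62863979 -1.6821107 ]
```

View pics/w11b.png

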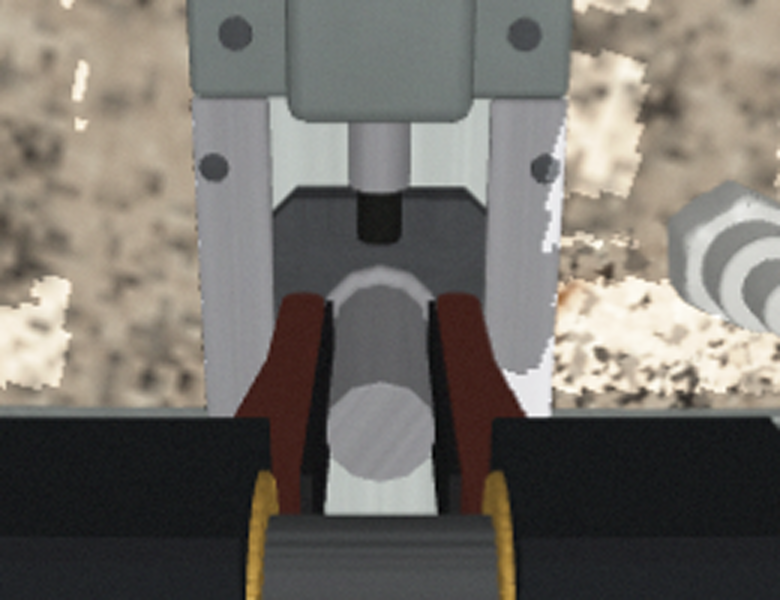

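send_rows(series=[[[0,0.1,0.03,0,0,0,0],[0,0.1,0.03,0,0,0,0],[0,0.1,0.03,0,0,0,0],[0,0.1,0.03,0,0,0,0],[0,0,0,0,0,0,0],[0,0,0,0,0,0,0]]])

```text
time: 16.58
ee_pos: [0.5728, -0.0675, 0.036]
tcp_rot: [3.11, 0.444, 0.0]
ft_force: [-0.1, 0.0, -1.2]
width: 0.0168
```

send_rows(series=[[[0,0.1,0.03,0,0,0,0],[0,0,0,0,0,0,0],[0,0.1,0.03,0,0,0,0],[0,0,0,0,0,0,0],[0,0,0,0,0,0,0]]])

```text
time: 17.0
ee_pos: [0.5748, -0.0669, 0.036]
tcp_rot: [-3.11, -0.444, -0.0]
ft_force: [0.0, 0.6, -1.6]
width: 0.0167
```

send_rows(series=[[[0,0.1,0.03,0,0,0,0],[0,0,0,0,0,0,0],[0,0,0,0,0,0,0]]])

```text
time: 17.25
ee_pos: [0.5759, -0.0666, 0.036]
tcp_rot: [-3.11, -0.444, -0.0]
ft_force: [0.4, -0.1, -2.7]
width: 0.0168
```

send_rows(series=[[[0,0.1,0.03,0,0,0,0],[0,0,0,0,0,0,0],[0,0,0,0,0,0,0]]])

```text
time: 17.5
ee_pos: [0.5768, -0.0663, 0.036]
tcp_rot: [-3.11, -0.444, -0.0]
ft_force: [-0.3, -0.0, -1.4]
width: 0.0166
```

send_rows(series=[[[0,0.1,0.03,0,0,0,0],[0,0,0,0,0,0,0],[0,0,0,0,0,0,0]]])

```text
time: 17.75
ee_pos: [0.5778, -0.066, 0.036]
tcp_rot: [3.11, 0.444, 0.0]
ft_force: [-0.5, 0.2, -0.8]
width: 0.0167
```

send_rows(series=[[[0,0.1,0.03,0,0,0,0],[0,0,0,0,0,0,0],[0,0,0,0,0,0,0]]])

```text
time: 18.0
ee_pos: [0.5789, -0.0657, 0.036]
tcp_rot: [3.11, 0.444, 0.0]
ft_force: [0.2, 0.7, -1.3]
width: 0.0166
```

send_rows(series=[[[0,0.1,0.03,0,0,0,0],[0,0,0,0,0,0,0],[0,0,0,0,0,0,0]]])

```text
time: 18.25
ee_pos: [0.5799, -0.0654, 0.036]
tcp_rot: [3.11, 0.444, 0.0]
ft_force: [0.4, 0.1, -1.5]
width: 0.0171
```

```bash
python3 - <<'E'
from h import *
im=arm.capture("wrist");cv2.imwrite("pics/w12b.png",cv2.resize(im[130:330,130:390],None,fx=3,fy=3,interpolation=cv2.INTER_CUBIC))
E
```

```text
(no output)
```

View pics/w12b.png

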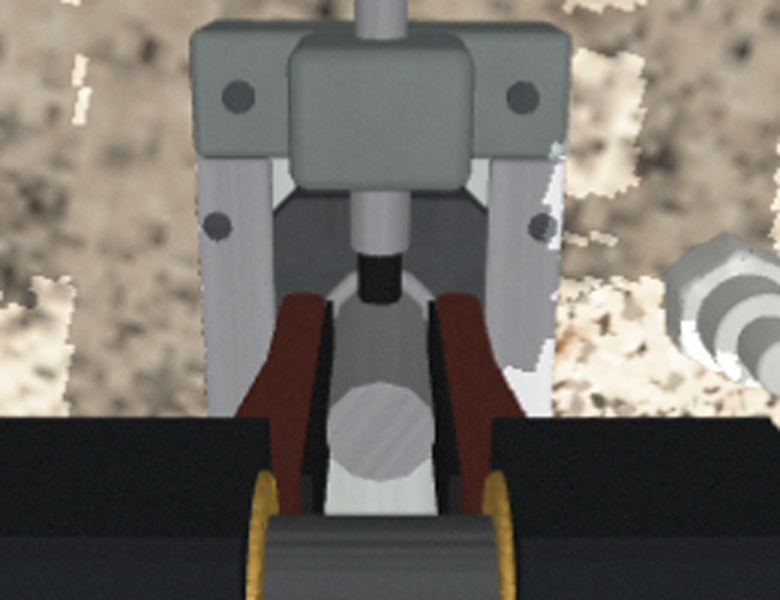

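The pad tip (row 303) is nearly at the pin's face. I continue gently.

send_rows(series=[[[0,0.05,0.014,0,0,0,0],[0,0,0,0,0,0,0],[0,0,0,0,0,0,0]]])

```text
time: 18.55
ee_pos: [0.5803, -0.0653, 0.036]
tcp_rot: [3.11, 0.444, 0.0]
ft_force: [0.9, 0.5, -1.1]
width: 0.0169
```

send_rows(series=[[[0,0.05,0.014,0,0,0,0],[0,0,0,0,0,0,0],[0,0,0,0,0,0,0]]])

```text
time: 18.8
ee_pos: [0.5808, -0.0651, 0.036]
tcp_rot: [3.11, 0.444, 0.0]
ft_force: [-0.2, -0.8, -2.5]
width: 0.0169
```

send_rows(series=[[[0,0.05,0.014,0,0,0,0],[0,0,0,0,0,0,0],[0,0,0,0,0,0,0]]])

```text
time: 19.05
ee_pos: [0.5811, -0.0651, 0.0359]
tcp_rot: [3.11, 0.444, -0.0]
ft_force: [-0.5, 0.0, -0.5]
width: 0.0171
```

send_rows(series=[[[0,0.05,0.014,0,0,0,0],[0,0,0,0,0,0,0],[0,0,0,0,0,0,0]]])

```text
time: 19.3
ee_pos: [0.5814, -0.065, 0.0359]
tcp_rot: [3.11, 0.444, -0.001]
ft_force: [-1.8, -0.7, -0.5]
width: 0.0168
```

send_rows(series=[[[0,0.1,0.028,0,0,0,0],[0,0,0,0,0,0,0],[0,0,0,0,0,0,0]]])

```text
time: 19.55
ee_pos: [0.5821, -0.0648, 0.0358]
tcp_rot: [3.11, 0.444, -0.002]
ft_force: [-2.9, -1.2, 1.3]
width: 0.0167
```

send_rows(series=[[[0,0.1,0.028,0,0,0,0],[0,0,0,0,0,0,0],[0,0,0,0,0,0,0]]])

```text
time: 19.8
ee_pos: [0.5827, -0.0647, 0.0358]
tcp_rot: [3.11, 0.444, -0.004]
ft_force: [-5.5, -1.2, 1.5]
width: 0.0167
```

send_rows(series=[[[0,0.1,0.028,0,0,0,0],[0,0,0,0,0,0,0],[0,0,0,0,0,0,0]]])

```text
time: 20.05
ee_pos: [0.583, -0.0646, 0.0357]
tcp_rot: [3.11, 0.443, -0.006]
ft_force: [-8.2, -1.2, 3.4]
width: 0.0169
```

send_rows(series=[[[0,0.1,0.028,0,0,0,0],[0,0,0,0,0,0,0],[0,0,0,0,0,0,0]]])

```text
time: 20.3
ee_pos: [0.5834, -0.0645, 0.0357]
tcp_rot: [3.11, 0.443, -0.008]
ft_force: [-9.1, -1.9, 6.7]
width: 0.0168
```

send_rows(series=[[[0,0.04,0.01,0,0,0,0],[0,0,0,0,0,0,0],[0,0,0,0,0,0,0],[0,0,0,0,0,0,0],[0,0,0,0,0,0,0],[0,0,0,0,0,0,0],[0,0,0,0,0,0,0],[0,0,0,0,0,0,0]]])

```text
time: 20.97
ee_pos: [0.5835, -0.0644, 0.0357]
tcp_rot: [3.11, 0.443, -0.009]
ft_force: [-10.8, -2.1, 6.6]
width: 0.0165
```

```bash
python3 - <<'E'
from h import *
im=arm.capture("wrist");cv2.imwrite("pics/w13b.png",cv2.resize(im[130:330,130:390],None,fx=3,fy=3,interpolation=cv2.INTER_CUBIC))
s=arm.get_state();print(s["ee_pos"],s["ft_force"],s["wrist_torque"])
E
```

```text
[ 0.58341081 -0.06449819  0.03569526] [-9.40671958 -2.07867077  7.98483044] [-0.43020071  2.32311705  0.0080924 ]
```

View pics/w13b.png

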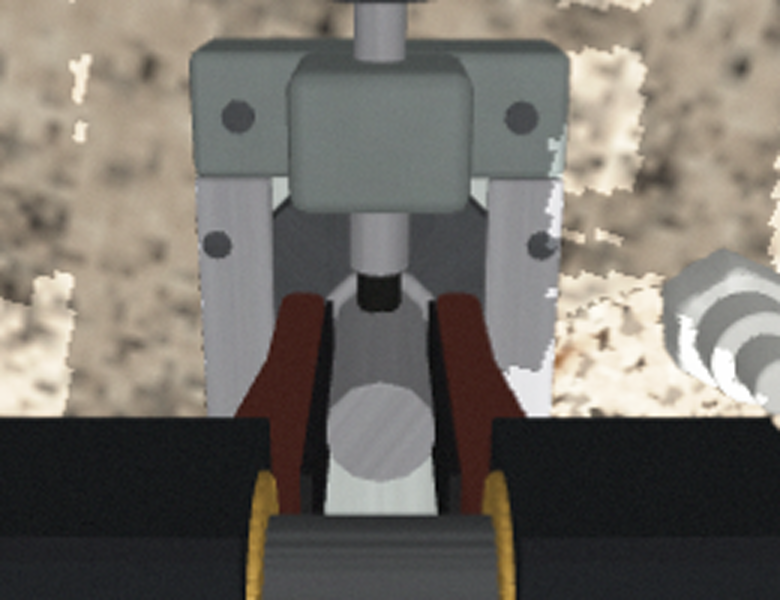

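About 9–10 N held for over 0.5 s; the pad is visibly compressed (pad about 35 px long now, 47 before). I ease the spring off before release so it can't kick the carrier back.

send_rows(series=[[[0,-0.1,-0.028,0,0,0,0],[0,-0.1,-0.028,0,0,0,0],[0,-0.1,-0.028,0,0,0,0],[0,-0.1,-0.028,0,0,0,0],[0,0,0,0,0,0,0],[0,0,0,0,0,0,0],[0,0,0,0,0,0,0]]])

```text
time: 21.6
ee_pos: [0.5821, -0.0648, 0.0358]
tcp_rot: [3.11, 0.444, -0.001]
ft_force: [-3.8, -0.9, -1.7]
width: 0.0168
```

send_rows(series=[[[0,-0.1,-0.028,0,0,0,0],[0,0,0,0,0,0,0],[0,0,0,0,0,0,0],[0,0,0,0,0,0,0]]])

```text
time: 21.93
ee_pos: [0.5815, -0.065, 0.036]
tcp_rot: [-3.11, -0.444, -0.001]
ft_force: [-1.8, -0.3, -2.5]
width: 0.0164
```

send_rows(series=[[[0,-0.05,-0.014,0,0,0,0],[0,0,0,0,0,0,0],[0,0,0,0,0,0,0],[2.5,0,0,0,0,0,0],[3.5,0,0,0,0,0,0],[3.5,0,0,0,0,0,0],[3.5,0,0,0,0,0,0],[3.5,0,0,0,0,0,0]]])

```text
time: 22.6
ee_pos: [0.581, -0.0651, 0.0362]
tcp_rot: [3.11, 0.444, 0.001]
ft_force: [0.2, 0.5, -0.1]
width: 0.0352
```

```bash
python3 - <<'E'
from h import *
im=arm.capture("wrist");cv2.imwrite("pics/w14b.png",cv2.resize(im[130:330,130:390],None,fx=3,fy=3,interpolation=cv2.INTER_CUBIC))
E
```

```text
(no output)
```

View pics/w14b.png

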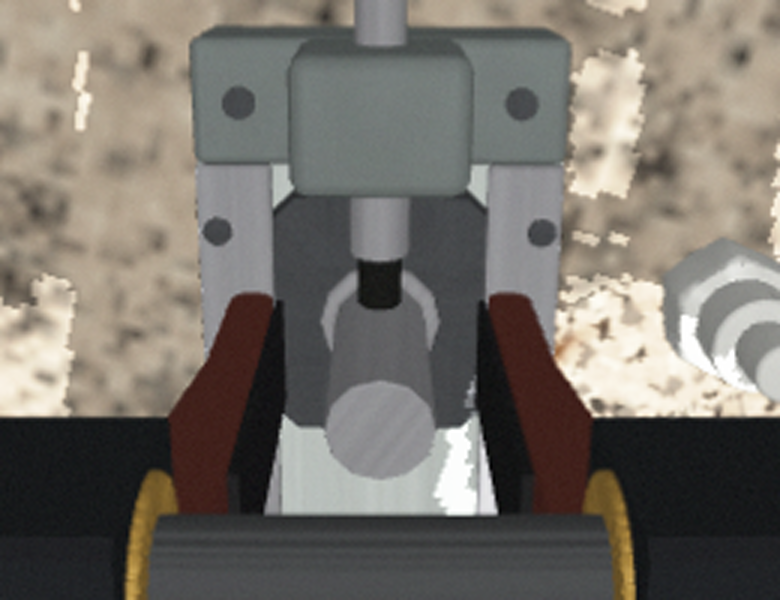

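The fingers are open and clear of the pin, which still rests at the pad (rows 262–308). I lift off and check.

send_rows(series=[[[3.5,0,0,1,0,0,0],[3.5,0,0,2,0,0,0],[3.5,0,0,3,0,0,0],[3.5,0,0,3,0,0,0],[3.5,-0.7,-0.2,3,0,0,0],[3.5,-1.4,-0.4,3,0,0,0],[3.5,-1.4,-0.4,2,0,0,0],[3.5,0,0,0,0,0,0],[3.5,0,0,0,0,0,0],[3.5,0,0,0,0,0,0],[3.5,0,0,0,0,0,0]]])

```text
time: 23.57
ee_pos: [0.5454, -0.0749, 0.2049]
tcp_rot: [-3.109, -0.445, 0.003]
ft_force: [-0.2, -0.5, 0.2]
width: 0.0349
```

```bash
python3 - <<'E'
from h import *
s=arm.get_state();print(s["time"],s["ee_pos"],s["ft_force"])
im=arm.capture("wrist");cv2.imwrite("pics/w15b.png",cv2.resize(im[20:290,100:420],None,fx=2.2,fy=2.2,interpolation=cv2.INTER_CUBIC))
im=arm.capture("side");cv2.imwrite("pics/s15.png",cv2.resize(im[150:290,180:350],None,fx=4,fy=4))
c=cam("wrist",(s["ee_pos"],s["tcp_rot"]))
q=np.array((.507,-.0868));cc,ss=.9608,.2773
for n in ["pin_carrier_grip","fin_carrier_grip","mushroom_carrier_grip"]:
    for r in arm.regions_of(n,"wrist")[:3]: print(n,r["confidence"],r["box"])
def w(x,y,z): return [q[0]+cc*x-ss*y,q[1]+ss*x+cc*y,z]
print(proj(c,[w(.077,0,.062),w(.055,0,.062),w(-.062,0,.062),w(-.054,0,.062)]))
E
```

```text
23.5667 [ 0.54536483 -0.07486989  0.20486471] [-0.23449001 -0.45456792  0.18188171]
pin_carrier_grip 0.96 [109.4, 245.0, 43.7, 24.0]
pin_carrier_grip 0.84 [10.1, 89.7, 64.8, 48.0]
pin_carrier_grip 0.83 [70.4, 165.0, 60.0, 48.6]
fin_carrier_grip 0.74 [238.1, 234.9, 36.6, 53.6]
mushroom_carrier_grip 0.53 [317.2, 130.7, 20.2, 24.2]
mushroom_carrier_grip 0.51 [171.4, 64.7, 172.1, 224.6]
[[257.73111401 145.90360014]
 [257.63409078 168.83731602]
 [257.16913577 277.08948909]
 [257.19828789 270.38087249]]
```

View pics/w15b.png

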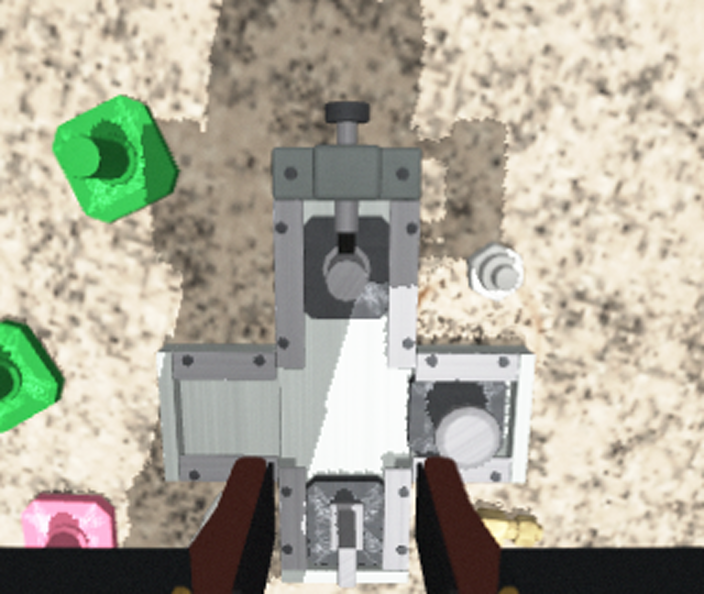

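View pics/s15.png

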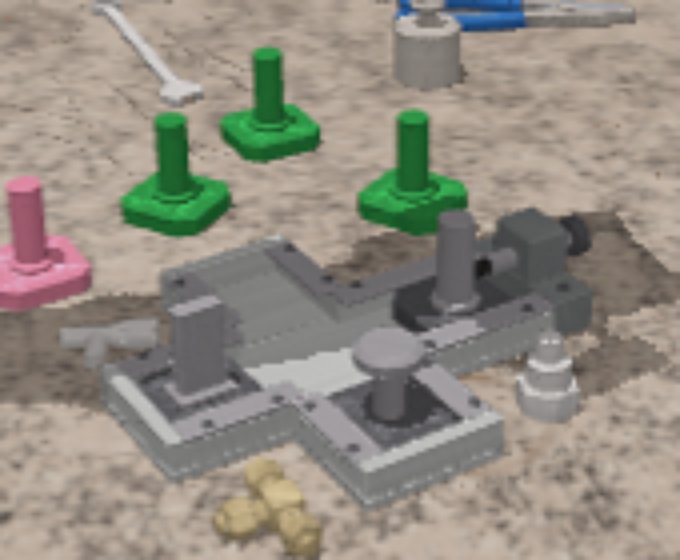

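The wrist view puts the pin top at (257.7,147), which is x≈76 mm, and the fin top at row ≈278, which is x≈-62 mm. The mushroom and small parts look where they were, so I hand in.

```bash
python3 -c "
from rig import arm
print(arm.finish_job())"
```

```text
the job is handed in; nothing more can be done
None
```

I finished the carrier change and handed the job in at about 24 s; the hand-in gives no verdict.

- **Fin carrier:** I slid it straight across the crossing until I felt the front wall. The last picture puts it at x ≈ -62 mm, centred in the channel.
- **Pin carrier:** I slid it over the crossing into the back bay and met the spring stop at x ≈ 77 mm. I held it there at about 9–11 N on the wrist sensor for over half a second; the pad was about 2.3 mm shorter in the pictures, which agrees with roughly 9 N.
- **Release:** I eased the force down to about 2 N or less before opening the fingers, so the spring could not kick the carrier back. The last picture shows the pin at x ≈ 76 mm, at the pad.
- **Other parts:** The mushroom carrier and small parts showed no movement in the last pictures, though I judged that by eye and did not measure it. The arm is clear of everything.

**Disagreements:**
- The fixed cameras put the tray 1–4 mm from where the wrist camera did. I trusted the wrist camera, which agreed with the felt wall contact to within 1 mm.
- The gripper read 16.6–17 mm on the 18 mm pin.
- Right after gripping the pin there was an 8 N vertical load, and I relieved it before sliding. The vertical load rose to about 7–8 N again during the press and dropped when I backed off.
- In the last wrist picture, the network's top three pin hits were the pink and green look-alikes. I located both carriers by eye instead.

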